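# Stand a film panel from the covered slot rack on the light viewer

## Robot

A 7-joint arm with a two-finger parallel gripper is mounted at the origin on the work surface. World frame = base frame: x ahead of the robot, y to its left, z up, the work surface at z = 0. Lengths are in m, angles in rad, forces in N, time in s.
With the tool pointing down it reaches from about 0.4 to 0.85 m from the base axis. Payload 4.5 kg.
Tool frame: the origin (TCP) lies midway between the tips of the shut fingers; the grasp point (between the pads) lies behind it (r.grip_point_offset is the z of the grasp point in the tool frame, in m); z points along the fingers, y is the line along which they close (so a half turn about z gives the same grasp; the last joint's range is limited). The gripper opens to 88 mm and grips with 3 to 60 N. Pads are 18 mm wide; open, the fingers measure 123 mm over their backs; the gripper's body (75 mm by 187 mm) begins 45 mm behind the grasp point.
Start: joints at [-1.198, 0.689, -0.195, 1.565, 0.157, 0.902, -0.215], TCP at [0.208, 0.59, 0.239] pointing down, gripper open.
Joint ranges: [-3.01, 3.01], [-0.46, 2.08], [-1.47, 1.51], [0.13, 2.56], [-1, 4.14], [0.04, 2.09], [-2.66, 2.66]. Speed limits (rad/s): [2.57, 2.57, 3.14, 3.14, 3.14, 3.14, 3.14].

## Interface

Orientations are given as a unit quaternion [x, y, z, w].
In Python, from plant import r, optics, workorder gives the robot as it stands.
- The arm moves only by the shell command python3 -m creep 'ROWS' [FORCE]. ROWS is JSON, a list of rows, each an object of numbers: "grip": the gripper command: -1 is shut, 1 is fully open, values between are in proportion; "tx", "ty", "tz": the shift along the tool's x, y, z in cm; "spin": the turn about the tool's z in degrees. In form: [{"grip": .., "tx": .., "ty": .., "tz": .., "spin": ..}, ...]. A call has 1 to 8 rows; each row shifts and turns the commanded pose from where the row before left it, along the tool's axes as they then stand; what a row does not reach is not made up. A row lasts 1/12 s, in which the tool goes at most 41.7 mm and 7.16 degrees, less where a joint would pass 70% of its speed; a pose out of reach is approached as far as the arm can. A call with a gripper value outside its range is refused whole. The fingers move at their own pace and stop on an object; FORCE is the grip in N (left out, the last holds). Time passes only in rows, so rows that do not move let the fingers close. It gives the time, the measured TCP pose, the force, the opening and the grip force at its end, in the units of the state.
- r.get_state(): the state, without advancing time (a new reading comes with each control period).
- optics.snapshot(name): name is "side" or "top"; returns (picture, depth): 480x640x3 uint8, red, green, blue; 480x640 float32, m along the optical axis (not along the pixel's ray), 0 where there is no reading.
- optics.get_calibration(name): a dict with "fx", "fy", "cx", "cy" (pixels), "extrinsics" (4x4, takes a point from world to camera coordinates). Camera axes: x right, y down, z forward; pixel columns grow to the right and rows downward; lengths in m; the calibration is good to about 2 mm. A picture is of the moment at which its call begins. get_calibration takes no time and is no camera call.
- workorder.finish_job(): hands the job in; it is judged then, once.
The state is a dict: "clock": time; "q": joint angles; "qd": joint speeds; "joint_torque": joint torques, N m; "tool_pos": TCP position; "eef_rot": TCP orientation; "contact_force": force on the tool from outside, world axes, zero at the start; "moment": the same for the moment, N m; "opening": opening from 0.0 (shut) to 1.0 (fully open); "finger_force": force on a finger pad.
Only numpy, scipy, OpenCV 4.12 (cv2) and the standard library are available. Lean on these libraries where they do the work, as an engineer would, in place of code of your own. Each camera call takes 0.05 s, during which the arm holds its last target. There are 200 camera calls.

## Task

Lift the clear dust hood off the slotted rack by its red handle and set it down the same way up in the middle of the green mat. Then slide the yellow-framed film panel up out of its slanting slot by its top edge and stand it on its lower edge on the ledge of the grey light viewer, behind the small front lip, square and centred, leaning back against the lit face, and let go. Do not drop the hood or the panel, leave the blue-framed panel in its slot, and do not knock the other things on the cart.

Things in the scene. Friction and masses are not known exactly. Their poses are not given: they have to be found in the camera images.
- rack: White fixed rack, 124 mm wide (y), 70 mm high, open at both x ends; turned about z only. Origin at table level below the hood's centre. Base from x = -68 to +98 mm, 10 mm thick; two cheeks, 10 mm thick, at y = +-57 mm carry the hood at z = 70 mm.
- rack_slot (a point): Foot of the first of two parallel slots, on the rack's base (10 mm up); the other lies 69 mm farther along the rack's +x (60 mm square to the panels). Both lean 30 deg from vertical, tops toward the rack's -x. Slots are 9 mm wide; slim rails guide only the panels' side edges (outer 6 mm), to about 64 mm up the panel: its middle is free on both faces.
- hood: Loose clear plastic dust hood with red edges, 124 (x) x 120 (y) x 60 mm high, walls 4 mm, open below, about 0.22 kg. Origin at the centre of its lower rim, z up, x as the rack's. Lies loose on the rack's cheeks, rim 70 mm above the table. The panels stand up to 47 mm inside it: lift it straight up past 120 mm.
- hood_handle (a point): Middle of the red bar handle, 94 mm above the hood's rim, over its centre. The bar lies along the hood's y: 74 mm long, 14 mm wide (x), 12 mm high, on two posts at y = +-32 mm; 28 mm of room beneath it.
- panel_yellow: Yellow-framed rigid film panel, 6 mm thick (its x), 100 mm wide (its y), 120 mm tall (its z), about 0.11 kg. Origin at the centre of its lower edge; z runs up the panel. Starts in either slot, leaning 30 to 34 deg, top toward the rack's -x and about 117 mm above the table. Pull it along its own z; clear of the rails after 70 mm.
- panel_blue: Blue-framed panel of the same size and frame, in the other slot of the rack. Leave it.
- viewer: Fixed grey light viewer, 150 (x) x 120 (y) mm, 100 mm high, turned about z only; origin at table level under it. Its lit white face leans 25 deg from vertical, top toward the viewer's -x, and looks to +x and up. The face is 120 mm wide and 72 mm long up the slope: a panel standing on it sticks out 48 mm above.
- viewer_seat (a point): Where the centre of the panel's lower edge comes when it stands on the ledge against the lit face: 35 mm ahead (+x) of the viewer's origin, 31 mm up. The face passes 4 mm behind it, leaning 25 deg to -x. Ledge at z = 30 mm runs forward to a lip from x = 57 to 64 mm (viewer frame), top at z = 40 mm.
- mat: Green fixed mat, 180 x 180 x 2 mm, on the table. Origin at the centre of its underside.
- otoscope: Brass otoscope standing upright, 48 mm wide base, 151 mm high, loose; origin at the centre of its foot. Leave it.
- bottle: Amber bottle, 42 mm across, 130 mm high, loose; origin under it. Leave it.
- dish: White porcelain dish, 100 mm across, 30 mm high, loose; origin under it. Leave it.
- suction_tip: Steel Frazier suction tip lying flat, 165 mm long along its x, under 10 mm high, loose; origin at its middle. Leave it.
- spec_box0: Grey speculum box, 100 x 140 x 45 mm, the lower of two; origin under it. Leave it.
- spec_box1: Grey speculum box, 100 x 140 x 45 mm, on top of the other; origin under it. Leave it.
- swab_jar: Glass swab jar, 72 mm across, 100 mm high; origin under it. Leave it.
- shredder: Hand-cranked cast aluminium sharps shredder, fixed, 160 x 150 mm, 212 mm high; origin under it. Only in the way.
- charger: Black fixed charger, 140 x 100 mm, 80 mm high; origin under it. Only in the way.
Things that resemble listed ones, but are neither listed nor needed, are in the scene too. What is shaped like the hood but pink is not meant. What is shaped like the viewer but turquoise is not meant.

How it is judged:
On the way, in this order (a step that is already met when the one before it is completed fails the run):
1. the hood stands upright on the mat, its centre within 35 mm of the mat's, released (horizontal distance between hood and mat below 0.035 m and height (world z) of hood below 0.01 m and angle between hood's own z axis and vertical below 0.1 rad and contact force between the fingers and hood below 0.2 N), for 0.2 s.
2. the yellow panel has been lifted clear of its slot (lower edge more than 85 mm above the table) with the hood on the mat (horizontal distance between hood and mat below 0.035 m and height (world z) of hood below 0.01 m and angle between hood's own z axis and vertical below 0.1 rad and height (world z) of panel_yellow above 0.085 m), for 0.1 s.
At the end, for the whole second after the job is handed in: Yellow panel released, at rest on the viewer ledge behind the lip: lower edge centred within 22 mm, 22 to 42 mm above the table, leaning 15 to 40 deg, square within 0.2 rad, touching the viewer; hood upright and released on the mat, within 35 mm of its centre (all of step 1 and x of panel_yellow in the frame of viewer between 0.022 and 0.06 m and y of panel_yellow in the frame of viewer between -0.022 and 0.022 m and z of panel_yellow in the frame of viewer between 0.022 and 0.042 m and angle between panel_yellow's own z axis and vertical between 0.26 and 0.7 rad and angle between the y axis of panel_yellow and the y axis of viewer, either way round below 0.2 rad and contact force between panel_yellow and viewer above 0.2 N and contact force between the fingers and panel_yellow below 0.1 N and linear speed of each of panel_yellow, hood below 0.02 m/s).
It fails at once if a bystander (otoscope, bottle, dish, suction tip, speculum boxes, jar) moved more than 25 mm (distance of any of otoscope, bottle, dish, suction_tip, spec_box0, spec_box1, swab_jar from where it was at the start of the episode above 0.025 m).
It fails at once if the blue panel moved more than 20 mm (distance of panel_blue from where it was at the start of the episode above 0.02 m).
It fails at once if the hood dropped (faster than 0.45 m/s out of the fingers) (linear speed of hood above 0.45 m/s and contact force between the fingers and hood below 0.05 N).
It fails at once if the panel dropped (faster than 0.45 m/s out of the fingers) (linear speed of panel_yellow above 0.45 m/s and contact force between the fingers and panel_yellow below 0.05 N).
It also fails if it takes over 61 s, if anything falls off the work surface, if the arm or the gripper's body presses on something with over 40 N, if the wrist force passes 120 N, or if a joint passes its speed limit or range.

## Working session

There is one attempt and no reset: what is moved stays moved. The work goes in short steps, Python scripts to look and compute and a shell command to move; the robot and the scene stay as the last step left them, time stands still between calls to the robot, and variables do not carry over. Pictures are saved under pics/ and viewed, at most 10 in all, crops included, and the job is handed in when it is done.

```bash
mkdir -p pics; ls; python3 - <<'E'
from plant import r,optics,workorder
import cv2,numpy as np
s=r.get_state();print(s, r.grip_point_offset)
for n in("side","top"):
    p,d=optics.snapshot(n);cv2.imwrite(f"pics/{n}0.png",p[:,:,::-1]);np.save(f"pics/{n}0.npy",d)
    print(n,optics.get_calibration(n))
E
```

```text
pics
{'clock': 0.0, 'q': array([-1.19821485,  0.6899266 , -0.19450802,  1.56630214,  0.15730805,
        0.90252678, -0.21508091]), 'qd': array([-8.07769241e-04,  3.03558168e-03,  4.79085130e-04, -9.25960944e-05,
       -2.35208614e-04,  4.56236326e-04,  1.69586375e-04]), 'joint_torque': array([-2.96724447e-04, -5.27573526e+01, -1.26654200e+00, -1.53425539e+01,
       -5.25354152e-02,  6.86949308e-03,  1.72682949e-04]), 'tool_pos': array([0.20756018, 0.58887719, 0.23795687]), 'eef_rot': array([ 1.68533111e-01,  9.85695595e-01, -8.82259427e-04, -7.63407241e-05]), 'contact_force': array([-0.0575142 ,  0.09031047,  1.17712324]), 'moment': array([ 0.04441452,  0.00061881, -0.02190629]), 'finger_force': 0.0, 'opening': 0.9979185066001645} -0.0187
side {'fx': 553.1218102293353, 'fy': 553.1218102293353, 'cx': 325.54909508525225, 'cy': 231.49460654327578, 'extrinsics': array([[ 0.88909962, -0.45757611, -0.01122409, -0.46781389],
       [-0.28569614, -0.53563345, -0.79465371,  0.26358467],
       [ 0.35760256,  0.70973299, -0.60695922,  1.35058227],
       [ 0.        ,  0.        ,  0.        ,  1.        ]])}
top {'fx': 556.5562172798238, 'fy': 556.5562172798238, 'cx': 315.7620802192146, 'cy': 251.96042502740133, 'extrinsics': array([[ 0.01982669, -0.99978156,  0.00661323, -0.00548708],
       [-0.99823411, -0.02016559, -0.05587498,  0.55484737],
       [ 0.05599613, -0.00549373, -0.99841587,  1.89608979],
       [ 0.        ,  0.        ,  0.        ,  1.        ]])}
```

View pics/top0.png

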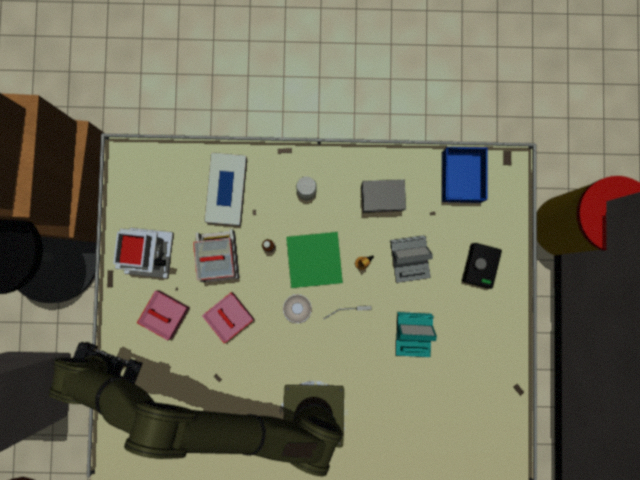

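View pics/side0.png

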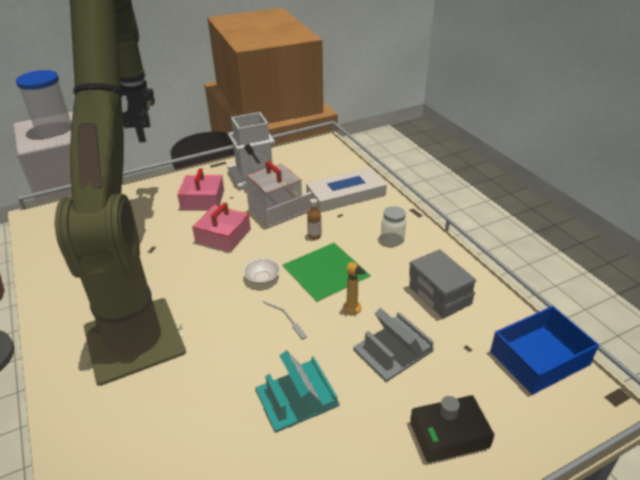

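The top view shows three hood shapes: (215,258), clear with red edges on the white rack, and pink ones at (163,315) and (228,318). The clear one fits the description. There are two viewer shapes: grey at (411,258) and turquoise at (415,335), and grey fits. The mat is at (315,260). I'll confirm with one enlarged crop.

```bash
cat > h.py <<'E'
import numpy as np,cv2
from plant import r,optics
def cal(n):
    c=optics.get_calibration(n);K=np.array([[c['fx'],0,c['cx']],[0,c['fy'],c['cy']],[0,0,1]]);return K,c['extrinsics']
def pts(n,uv,dep):           # pixels + depth -> world
    K,E=cal(n);uv=np.atleast_2d(uv).astype(float)
    c=np.linalg.solve(K,np.c_[uv,np.ones(len(uv))].T)*np.atleast_1d(dep)
    return (E[:3,:3].T@(c-E[:3,3:])).T
def plane(n,uv,z):           # ray onto height z
    K,E=cal(n);C=-E[:3,:3].T@E[:3,3];d=pts(n,uv,1.)-C
    return C+d*((z-C[2])/d[:,2:])
def proj(n,P):
    K,E=cal(n);c=E[:3,:3]@np.atleast_2d(P).T+E[:3,3:];p=K@c;return (p[:2]/p[2]).T
def mask(im,lo,hi,box):      # hsv mask inside box u0,v0,u1,v1
    m=cv2.inRange(cv2.cvtColor(im,cv2.COLOR_RGB2HSV),np.array(lo),np.array(hi));o=np.zeros_like(m)
    u0,v0,u1,v1=box;o[v0:v1,u0:u1]=m[v0:v1,u0:u1];return o
def tool():
    s=r.get_state();q=s['eef_rot'];from scipy.spatial.transform import Rotation as R
    return s['tool_pos'],R.from_quat(q).as_matrix()
def rel(goal,ydir=None):     # cm in tool axes to goal; spin deg to bring tool y onto ydir (mod 180)
    p,M=tool();print('tool cm',np.round(M.T@(np.array(goal)-p)*100,2))
    if ydir is not None:
        a=np.degrees(np.arctan2(*(M.T@np.array([ydir[0],ydir[1],0]))[[1,0]]))-90
        print('spin',(a+90)%180-90)
E
python3 - <<'E'
from h import *
t=cv2.imread('pics/top0.png')[:,:,::-1];s=cv2.imread('pics/side0.png')[:,:,::-1]
td=np.load('pics/top0.npy')
c=lambda im,u,v,w,h,k:cv2.resize(im[v:v+h,u:u+w],(400,300),interpolation=cv2.INTER_CUBIC)
a=np.vstack([np.hstack([c(t,175,220,80,60,0),c(t,371,225,80,60,0)]),np.hstack([c(s,235,145,88,66,0),c(s,345,300,96,72,0)])])
cv2.imwrite('pics/crop1.png',a[:,:,::-1])
g=mask(t,(50,100,40),(80,255,255),(270,220,360,300));print('mat',plane('top',cv2.minAreaRect(cv2.findNonZero(g))[0],.002),cv2.minAreaRect(cv2.findNonZero(g)))
hm=mask(t,(0,170,100),(8,255,255),(195,240,235,275))|mask(t,(172,170,100),(180,255,255),(195,240,235,275))
nz=cv2.findNonZero(hm)[:,0];P=pts('top',nz,td[nz[:,1],nz[:,0]]);k=P[:,2]>.14
print(len(nz),P[:,2].min(),P[:,2].max(),P[k].mean(0),k.sum(),cv2.minAreaRect(nz[k].astype(np.int32)))
print(plane('top',nz[k].mean(0),.170))
E
```

```text
mat [[0.52940714 0.01094418 0.002     ]] ((314.0495300292969, 259.49505615234375), (51.34392166137695, 51.34392166137695), 84.2894058227539)
62 0.1609175082103478 1.9241245102972264 [0.51927036 0.32977575 0.19920889] 62 ((211.5, 258.0), (2.68660044670105, 21.293794631958008), 84.2894058227539)
[[0.52049107 0.33455181 0.17      ]]
```

View pics/crop1.png

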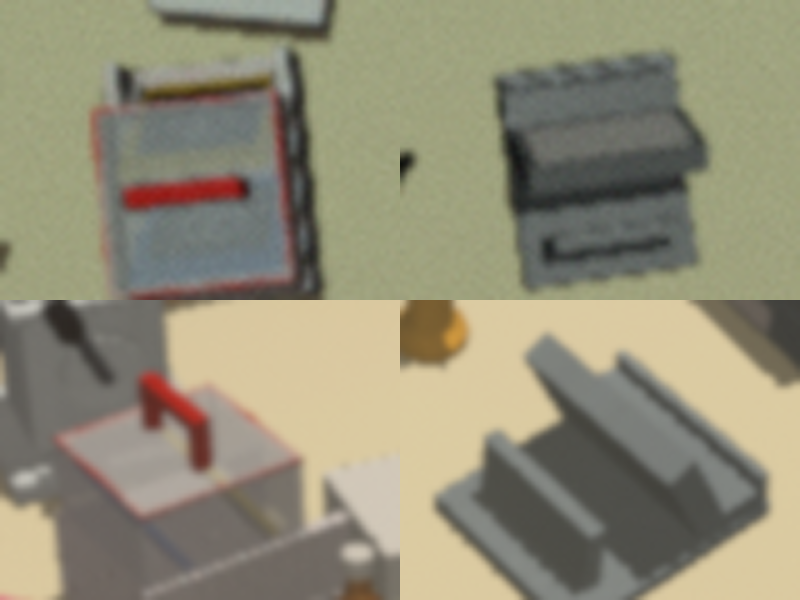

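The crop shows the clear red-edged hood on the white rack. A yellow panel edge shows at the far (+x) opening, crop pixel (205,88), and a blue one at the near side. The grey viewer's slab and lip need depth profiles before I trust their directions.

```bash
python3 - <<'E'
from h import *
def cloud(n,box):
    im=cv2.imread(f'pics/{n}0.png')[:,:,::-1];d=np.load(f'pics/{n}0.npy');u0,v0,u1,v1=box
    v,u=np.mgrid[v0:v1,u0:u1];uv=np.c_[u.ravel(),v.ravel()];return uv,pts(n,uv,d[uv[:,1],uv[:,0]]),im[uv[:,1],uv[:,0]]
# viewer base yaw/centre from the top
uv,P,c=cloud('top',(380,225,445,290))
hsv=cv2.cvtColor(c[None],cv2.COLOR_RGB2HSV)[0]
print('z col profile top');
for v in range(230,286,2): print(v,[int(1000*P[(uv[:,0]==u)&(uv[:,1]==v)][0,2]) for u in range(388,436,5)])
uv,P,c=cloud('side',(345,300,445,380))
k=(P[:,2]>.006)&(P[:,1]<-.2)&(P[:,1]>-.42)
for y0 in (-.29,-.27,-.25,-.31):
  j=k&(abs(P[:,1]-y0)<.004);o=np.argsort(P[j,0]);print(y0,np.round(P[j][o][::3][:,[0,2]]*1000).astype(int).tolist())
# where are base corners
t=cv2.imread('pics/top0.png')[:,:,::-1]
m=mask(t,(0,0,0),(180,60,135),(380,230,440,290));n,l,s,_=cv2.connectedComponentsWithStats(m);i=1+s[1:,4].argmax()
R=cv2.minAreaRect(cv2.findNonZero((l==i).astype(np.uint8)));print(s[i],R);print(plane('top',cv2.boxPoints(R),.02))
E
```

```text
z col profile top
230 [8, -2, 0, -5, -2, 1, 0, -3, -1, 1924]
232 [1, 1, 7, 2, -7, 5, -1, 9, -2, 1]
234 [1, -13, -7, -1, -4, 0, -5, 0, 11, -8]
236 [1, -2, -5, -7, 3, 6, 12, 31, 0, -8]
238 [0, 0, 19, 8, 34, 41, 39, 22, 3, 0]
240 [4, 44, 39, 40, 22, 30, 30, 25, -1, 7]
242 [-7, 37, 28, 30, 32, 36, 28, 27, -1, -1]
244 [5, 27, 22, 28, 36, 27, 36, 45, 4, 0]
246 [-2, 32, 30, 27, 20, 35, 33, 26, -1, 6]
248 [-4, 29, 35, 30, 32, 41, 39, 59, 53, 0]
250 [-10, 35, 41, 45, 40, 48, 58, 64, 67, 0]
252 [3, 42, 55, 55, 62, 77, 80, 82, 85, 0]
254 [-2, 49, 63, 74, 80, 82, 85, 101, 96, -3]
256 [-3, 31, 83, 95, 94, 89, 94, 90, 94, -3]
258 [-1, 5, 90, 98, 95, 87, 87, 85, 79, -1]
260 [3, 12, 95, 89, 81, 86, 87, 12, 3, -6]
262 [-4, 16, 80, 77, 10, 12, 10, 8, -1, 3]
264 [-13, 14, 9, 10, 13, 16, 13, 18, 13, 5]
266 [-5, 5, 14, 13, 22, 8, 14, 12, 9, 3]
268 [0, -3, 2, 9, 17, 17, 12, 0, 9, 0]
270 [-1, -6, 16, 7, 7, 53, 56, 56, 9, -1]
272 [-4, -1, 13, 60, 64, 69, 53, 8, -2, -8]
274 [4, 9, 3, 54, 12, 11, 13, 11, 11, -10]
276 [0, 1, 8, 14, 15, 12, 18, 10, 22, 1]
278 [-5, -2, 13, 14, 8, 9, 11, 5, -3, -3]
280 [0, 3, 12,
[... 1687 characters left out ...]
487, 61], [488, 54], [491, 57], [524, 12], [525, 13], [527, 90], [527, 17], [528, 85], [531, 86], [532, 11], [533, 13], [533, 89], [535, 16], [537, 62], [537, 94], [538, 90], [539, 95], [540, 54], [540, 11], [541, 14], [543, 92], [544, 14], [547, 39], [551, 28], [552, 29], [554, 11], [556, 8], [560, 11], [590, 31], [592, 31], [595, 32], [597, 33], [598, 31], [599, 32], [600, 40], [602, 28], [603, 42], [605, 26]]
[ 389  235   44   49 1651] ((411.8387451171875, 258.3174743652344), (44.902626037597656, 41.38968276977539), 82.23483276367188)
[[ 0.60464941 -0.24252826  0.02      ]
 [ 0.62680113 -0.38336675  0.02      ]
 [ 0.47441668 -0.40544196  0.02      ]
 [ 0.45252196 -0.26519886  0.02      ]]
```

The depth profile shows the grey face rising from z≈30 mm at image row 246 to z≈95 mm at row 259, with the lip (z≈40) at row 240. So viewer +x points to world +x, with yaw about 8°, and the lengths match those given (153 mm against 150). The rack's bare base and the yellow panel's edge are also on the world +x side. Next I'll get the handle's yaw and the offset to reach it.

```bash
python3 - <<'E'
from h import *
def red(n,box):
    im=cv2.imread(f'pics/{n}0.png')[:,:,::-1];m=mask(im,(0,150,90),(8,255,255),box)|mask(im,(172,150,90),(180,255,255),box)
    k,l,s,c=cv2.connectedComponentsWithStats(m);i=1+s[1:,4].argmax();return cv2.findNonZero((l==i).astype(np.uint8))[:,0]
a=red('top',(195,240,235,275));R=cv2.minAreaRect(a);W=plane('top',cv2.boxPoints(R),.170);print(R,W)
vx,vy,x0,y0=cv2.fitLine(a.astype(np.float32),cv2.DIST_L2,0,.01,.01).ravel();e=plane('top',[(x0-10*vx,y0-10*vy),(x0+10*vx,y0+10*vy)],.17);d=e[1]-e[0];yaw=np.degrees(np.arctan2(d[1],d[0]));print('bar yaw',yaw)
print(plane('top',a.mean(0),.17))
b=red('side',(255,155,295,190));d=np.load('pics/side0.npy');P=pts('side',b,d[b[:,1],b[:,0]]);P=P[(P[:,2]>.150)&(P[:,2]<.19)];print('side',len(P),P.min(0),P.max(0),P.mean(0))
# hood top red rim in top view at z=.13
t=cv2.imread('pics/top0.png')[:,:,::-1];m=mask(t,(0,60,60),(8,255,255),(188,230,242,285))|mask(t,(170,60,60),(180,255,255),(188,230,242,285))
R=cv2.minAreaRect(cv2.findNonZero(m));W=plane('top',cv2.boxPoints(R),.13);print('rim',W,W.mean(0),np.linalg.norm(W[1]-W[0]),np.linalg.norm(W[2]-W[1]))
x=np.radians(yaw+90);print('hood x',np.cos(x),np.sin(x));c=plane('top',a.mean(0),.17)[0]
rel([c[0],c[1],.24],(np.cos(x),np.sin(x)))
E
```

```text
((211.4059600830078, 258.05938720703125), (3.1841189861297607, 23.084861755371094), 84.2894058227539) [[0.52093381 0.37151583 0.17      ]
 [0.52963415 0.29944985 0.17      ]
 [0.51966185 0.29816129 0.17      ]
 [0.5109693  0.37020528 0.17      ]]
bar yaw -82.84572689064709
[[0.52023168 0.33490076 0.17      ]]
side 68 [0.50903886 0.29062448 0.15130598] [0.5252111  0.37040054 0.17470932] [0.51725837 0.32824821 0.16764347]
rim [[0.57652507 0.40286793 0.13      ]
 [0.59117336 0.28192266 0.13      ]
 [0.46206976 0.26536662 0.13      ]
 [0.44758577 0.3858457  0.13      ]] [0.51933849 0.33400073 0.13      ] 0.12182910690476922 0.13016083056205646
hood x 0.9922144118938853 0.12454140207204778
tool cm [-37.93 -13.57  -0.17]
spin 63.43959362553767
```

```bash
python3 -m creep '[{"grip":1,"tx":-3.4,"ty":-1.2},{"grip":1,"tx":-3.4,"ty":-1.2},{"grip":1,"tx":-3.4,"ty":-1.2},{"grip":1,"tx":-3.4,"ty":-1.2},{"grip":1,"tx":-3.4,"ty":-1.2},{"grip":1,"tx":-3.4,"ty":-1.2},{"grip":1,"tx":-3.4,"ty":-1.2},{"grip":1,"tx":-3.4,"ty":-1.2}]' 30; python3 -m creep '[{"grip":1,"tx":-3.5,"ty":-1.3},{"grip":1,"tx":-3.5,"ty":-1.3},{"grip":1,"tx":-3.5,"ty":-1.3},{"grip":1,"spin":7},{"grip":1,"spin":7},{"grip":1,"spin":7},{"grip":1,"spin":7},{"grip":1,"spin":7}]'; python3 -m creep '[{"grip":1,"spin":7},{"grip":1,"spin":7},{"grip":1,"spin":7},{"grip":1,"spin":7},{"grip":1},{"grip":1}]'
python3 - <<'E'
from h import *
p,M=tool();print(p,M,r.get_state()['q']);rel([.519,.334,.24],(.9922,.1245))
im,d=optics.snapshot('top');cv2.imwrite('pics/t1.png',im[:,:,::-1])
E
```

```text
[0.20758819 0.58891339 0.23799777] [[-9.43186976e-01  3.32262210e-01 -3.89757945e-04]
 [ 3.32262392e-01  9.43185579e-01 -1.63284447e-03]
 [-1.74918439e-04 -1.66957955e-03 -9.99998591e-01]] [-1.19822059  0.68989622 -0.19448357  1.56621753  0.15732967  0.90254871
 -0.21508943]
tool cm [-37.84 -13.7   -0.17]
spin 63.44184452333781$[0]: bad value
$[0]: bad value
$[0]: bad value
```

```bash
python3 -m creep '[{"grip":1,"tx":-3.4,"ty":-1.2,"tz":0,"spin":0},{"grip":1,"tx":-3.4,"ty":-1.2,"tz":0,"spin":0},{"grip":1,"tx":-3.4,"ty":-1.2,"tz":0,"spin":0},{"grip":1,"tx":-3.4,"ty":-1.2,"tz":0,"spin":0},{"grip":1,"tx":-3.4,"ty":-1.2,"tz":0,"spin":0},{"grip":1,"tx":-3.4,"ty":-1.2,"tz":0,"spin":0},{"grip":1,"tx":-3.4,"ty":-1.2,"tz":0,"spin":0},{"grip":1,"tx":-3.4,"ty":-1.2,"tz":0,"spin":0}]' 30; python3 -m creep '[{"grip":1,"tx":-3.5,"ty":-1.3,"tz":0,"spin":0},{"grip":1,"tx":-3.5,"ty":-1.3,"tz":0,"spin":0},{"grip":1,"tx":-3.5,"ty":-1.3,"tz":0,"spin":0}]'
```

```text
clock: 0.82
tool_pos: [0.4334, 0.4071, 0.2385]
eef_rot: [0.169, 0.986, -0.0, -0.0]
contact_force: [-0.2, -0.2, 0.2]
opening: 1.001
finger_force: 0.0
clock: 1.07
tool_pos: [0.5195, 0.3353, 0.2385]
eef_rot: [0.169, 0.986, -0.0, -0.0]
contact_force: [0.4, 0.4, 0.6]
opening: 1.001
finger_force: 0.0
```

```bash
python3 -m creep '[{"grip":1,"tx":0,"ty":0,"tz":0,"spin":7},{"grip":1,"tx":0,"ty":0,"tz":0,"spin":7},{"grip":1,"tx":0,"ty":0,"tz":0,"spin":7},{"grip":1,"tx":0,"ty":0,"tz":0,"spin":7},{"grip":1,"tx":0,"ty":0,"tz":0,"spin":7},{"grip":1,"tx":0,"ty":0,"tz":0,"spin":7},{"grip":1,"tx":0,"ty":0,"tz":0,"spin":7},{"grip":1,"tx":0,"ty":0,"tz":0,"spin":7}]'; python3 -m creep '[{"grip":1,"tx":0,"ty":0,"tz":0,"spin":7},{"grip":1,"tx":0,"ty":0,"tz":0,"spin":0},{"grip":1,"tx":0,"ty":0,"tz":0,"spin":0}]'
python3 - <<'E'
from h import *
p,M=tool();print(p,M.round(3),r.get_state()['q']);rel([.5195,.334,.145],(.9922,.1245))
im,d=optics.snapshot('side');cv2.imwrite('pics/s1.png',cv2.resize(im[110:260,200:400],(800,600))[:,:,::-1])
E
```

```text
clock: 1.73
tool_pos: [0.5182, 0.3368, 0.2384]
eef_rot: [0.614, 0.789, -0.0, -0.0]
contact_force: [0.4, -0.3, -0.1]
opening: 1.001
finger_force: 0.0
clock: 1.98
tool_pos: [0.5181, 0.3369, 0.2385]
eef_rot: [0.657, 0.754, -0.0, 0.0]
contact_force: [0.4, -0.2, 0.5]
opening: 1.0
finger_force: 0.0
[0.51814735 0.33689346 0.23845122] [[-0.136  0.991 -0.   ]
 [ 0.991  0.136 -0.001]
 [-0.001 -0.    -1.   ]] [-0.69732348  0.67843929  0.08262995  1.59628144 -0.06742157  0.8702865
 -0.45336137]
tool cm [-0.3   0.1   9.35]
spin 0.6425832618548952
```

View pics/s1.png

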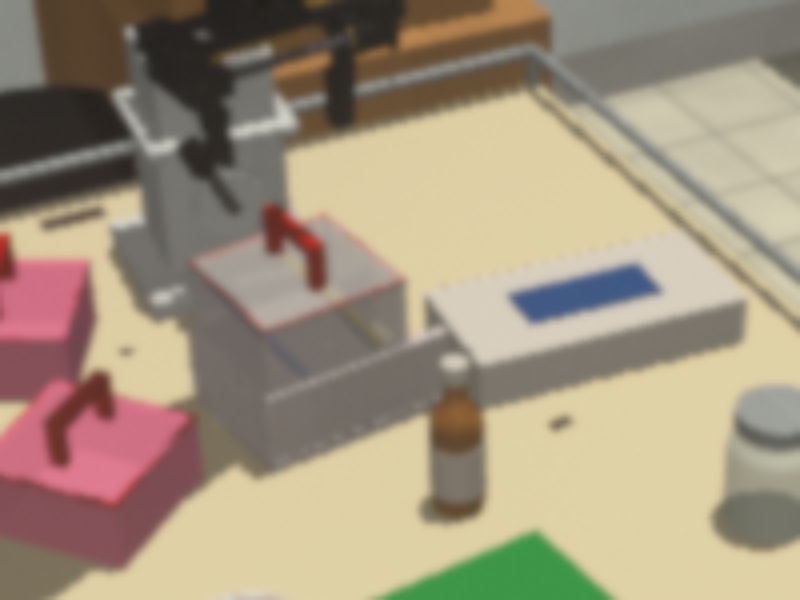

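The fingers stand above the red handle (crop 295,245), with the panel tops visible inside the clear hood. I'll descend and grip.

```bash
python3 -m creep '[{"grip":1,"tx":-0.3,"ty":0.1,"tz":2,"spin":0},{"grip":1,"tx":0,"ty":0,"tz":2,"spin":0},{"grip":1,"tx":0,"ty":0,"tz":2,"spin":0},{"grip":1,"tx":0,"ty":0,"tz":2,"spin":0},{"grip":1,"tx":0,"ty":0,"tz":1.3,"spin":0},{"grip":1,"tx":0,"ty":0,"tz":0,"spin":0}]'; python3 -m creep '[{"grip":-1,"tx":0,"ty":0,"tz":0,"spin":0},{"grip":-1,"tx":0,"ty":0,"tz":0,"spin":0},{"grip":-1,"tx":0,"ty":0,"tz":0,"spin":0},{"grip":-1,"tx":0,"ty":0,"tz":0,"spin":0},{"grip":-1,"tx":0,"ty":0,"tz":0,"spin":0},{"grip":-1,"tx":0,"ty":0,"tz":0,"spin":0},{"grip":-1,"tx":0,"ty":0,"tz":0,"spin":0},{"grip":-1,"tx":0,"ty":0,"tz":0,"spin":0}]' 30
```

```text
clock: 2.53
tool_pos: [0.518, 0.3329, 0.1428]
eef_rot: [0.658, 0.753, -0.003, -0.001]
contact_force: [-0.8, -0.5, 0.8]
opening: 0.996
finger_force: 0.0
clock: 3.2
tool_pos: [0.5198, 0.3341, 0.1459]
eef_rot: [0.659, 0.752, 0.0, 0.0]
contact_force: [0.7, 0.1, -0.0]
opening: 0.417
finger_force: 0.0
```

```bash
python3 -m creep '[{"grip":-1,"tx":0,"ty":0,"tz":0,"spin":0},{"grip":-1,"tx":0,"ty":0,"tz":0,"spin":0},{"grip":-1,"tx":0,"ty":0,"tz":0,"spin":0},{"grip":-1,"tx":0,"ty":0,"tz":0,"spin":0},{"grip":-1,"tx":0,"ty":0,"tz":0,"spin":0},{"grip":-1,"tx":0,"ty":0,"tz":0,"spin":0}]'; python3 -m creep '[{"grip":-1,"tx":0,"ty":0,"tz":-0.5,"spin":0},{"grip":-1,"tx":0,"ty":0,"tz":-1.5,"spin":0},{"grip":-1,"tx":0,"ty":0,"tz":-1.5,"spin":0},{"grip":-1,"tx":0,"ty":0,"tz":-1.5,"spin":0},{"grip":-1,"tx":0,"ty":0,"tz":-1.5,"spin":0},{"grip":-1,"tx":0,"ty":0,"tz":-1.5,"spin":0},{"grip":-1,"tx":0,"ty":0,"tz":-1.5,"spin":0},{"grip":-1,"tx":0,"ty":0,"tz":0,"spin":0}]'
python3 - <<'E'
from h import *
rel([.5295,.011,.245],(.9922,.1245))
E
```

```text
clock: 3.7
tool_pos: [0.52, 0.3341, 0.1457]
eef_rot: [0.659, 0.752, 0.0, 0.0]
contact_force: [0.3, -0.2, -0.4]
opening: 0.151
finger_force: 30.0
clock: 4.37
tool_pos: [0.5211, 0.3348, 0.2437]
eef_rot: [0.659, 0.752, 0.003, 0.001]
contact_force: [0.5, 0.4, -1.8]
opening: 0.152
finger_force: 30.0
tool cm [-32.21  -3.44  -0.23]
spin 0.4294745749823363
```

```bash
python3 -m creep '[{"grip":-1,"tx":-1,"ty":0,"tz":-0.6,"spin":0},{"grip":-1,"tx":-2.5,"ty":-0.3,"tz":-0.6,"spin":0},{"grip":-1,"tx":-3.5,"ty":-0.4,"tz":0,"spin":0},{"grip":-1,"tx":-3.5,"ty":-0.4,"tz":0,"spin":0},{"grip":-1,"tx":-3.5,"ty":-0.4,"tz":0,"spin":0},{"grip":-1,"tx":-3.5,"ty":-0.4,"tz":0,"spin":0},{"grip":-1,"tx":-3.5,"ty":-0.4,"tz":0,"spin":0},{"grip":-1,"tx":-3.5,"ty":-0.4,"tz":0,"spin":0}]';python3 -m creep '[{"grip":-1,"tx":-3.5,"ty":-0.4,"tz":0,"spin":0},{"grip":-1,"tx":-2.4,"ty":-0.3,"tz":0,"spin":0},{"grip":-1,"tx":-1.3,"ty":0,"tz":0,"spin":0},{"grip":-1,"tx":0,"ty":0,"tz":0,"spin":0},{"grip":-1,"tx":0,"ty":0,"tz":0,"spin":0}]'
python3 - <<'E'
from h import *
rel([.5295,.011,.0795])
im,d=optics.snapshot('side');cv2.imwrite('pics/s2.png',im[:,:,::-1])
t,d=optics.snapshot('top');cv2.imwrite('pics/t2.png',t[:,:,::-1]);np.save('pics/t2.npy',d)
E
```

```text
clock: 5.03
tool_pos: [0.5241, 0.0849, 0.2519]
eef_rot: [0.659, 0.752, -0.001, -0.001]
contact_force: [0.2, -0.3, -1.8]
opening: 0.151
finger_force: 30.0
clock: 5.45
tool_pos: [0.5272, 0.0146, 0.2521]
eef_rot: [0.66, 0.752, -0.001, -0.001]
contact_force: [0.0, 0.6, -3.1]
opening: 0.156
finger_force: 30.0
tool cm [-0.39  0.21 17.26]
```

View pics/s2.png

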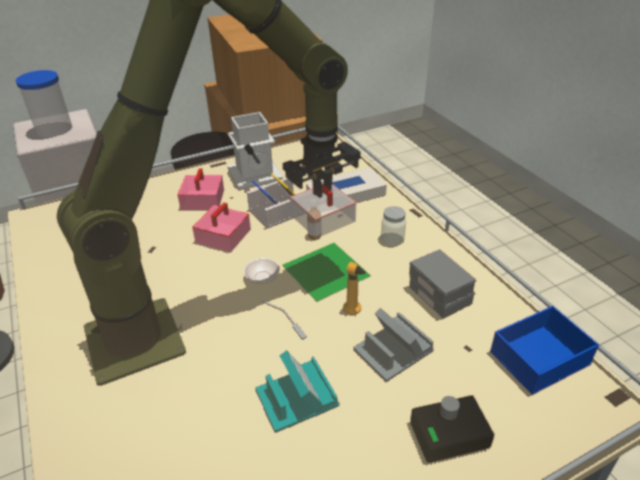

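The hood (320,205) hangs level above the mat, and the bared panels show blue at (265,190) and yellow at (283,187). Lowering now.

```bash
python3 -m creep '[{"grip":-1,"tx":-0.4,"ty":0.2,"tz":2,"spin":0},{"grip":-1,"tx":0,"ty":0,"tz":2.5,"spin":0},{"grip":-1,"tx":0,"ty":0,"tz":2.5,"spin":0},{"grip":-1,"tx":0,"ty":0,"tz":2.5,"spin":0},{"grip":-1,"tx":0,"ty":0,"tz":2.5,"spin":0},{"grip":-1,"tx":0,"ty":0,"tz":2.5,"spin":0},{"grip":-1,"tx":0,"ty":0,"tz":1.5,"spin":0},{"grip":-1,"tx":0,"ty":0,"tz":0.5,"spin":0}]';python3 -m creep '[{"grip":-1,"tx":0,"ty":0,"tz":0.3,"spin":0},{"grip":-1,"tx":0,"ty":0,"tz":0.3,"spin":0},{"grip":-1,"tx":0,"ty":0,"tz":0.3,"spin":0},{"grip":-1,"tx":0,"ty":0,"tz":0,"spin":0},{"grip":-1,"tx":0,"ty":0,"tz":0,"spin":0}]'
```

```text
clock: 6.22
tool_pos: [0.5289, 0.0138, 0.0852]
eef_rot: [0.657, 0.753, -0.001, -0.002]
contact_force: [-0.2, 0.4, -2.8]
opening: 0.153
finger_force: 30.0
clock: 6.63
tool_pos: [0.5309, 0.0118, 0.0793]
eef_rot: [0.659, 0.752, 0.0, 0.0]
contact_force: [-0.4, 0.6, -2.1]
opening: 0.15
finger_force: 30.0
```

```bash
python3 -m creep '[{"grip":-1,"tx":0,"ty":0,"tz":0.2,"spin":0},{"grip":-1,"tx":0,"ty":0,"tz":0.1,"spin":0},{"grip":-1,"tx":0,"ty":0,"tz":0,"spin":0}]'; python3 -m creep '[{"grip":0,"tx":0,"ty":0,"tz":0,"spin":0},{"grip":0,"tx":0,"ty":0,"tz":0,"spin":0},{"grip":0,"tx":0,"ty":0,"tz":0,"spin":0},{"grip":0,"tx":0,"ty":0,"tz":0,"spin":0},{"grip":0,"tx":0,"ty":0,"tz":0,"spin":0},{"grip":0,"tx":0,"ty":0,"tz":0,"spin":0},{"grip":0,"tx":0,"ty":0,"tz":0,"spin":0}]'; python3 -m creep '[{"grip":0,"tx":0,"ty":0,"tz":-1.5,"spin":0},{"grip":0,"tx":0,"ty":0,"tz":-4,"spin":0},{"grip":0,"tx":0,"ty":0,"tz":-4,"spin":0},{"grip":0,"tx":0,"ty":0,"tz":-4,"spin":0},{"grip":0,"tx":0,"ty":0,"tz":-3.5,"spin":0},{"grip":0,"tx":4,"ty":0,"tz":0,"spin":0},{"grip":0,"tx":4,"ty":0,"tz":0,"spin":0},{"grip":0,"tx":4,"ty":0,"tz":0,"spin":0}]'
python3 - <<'E'
from h import *
im,s=optics.snapshot('side');t,d=optics.snapshot('top')
cv2.imwrite('pics/t3.png',t[:,:,::-1]);np.save('pics/t3.npy',d);cv2.imwrite('pics/s3f.png',im[:,:,::-1]);np.save('pics/s3.npy',s)
c=lambda i,u,v,w,h:cv2.resize(i[v:v+h,u:u+w],(400,300),interpolation=cv2.INTER_CUBIC)
cv2.imwrite('pics/c3.png',np.vstack([np.hstack([c(t,175,220,80,60),c(t,275,225,80,60)]),np.hstack([c(im,235,155,88,66),c(im,275,230,96,72)])])[:,:,::-1])
E
```

```text
clock: 6.88
tool_pos: [0.5313, 0.0117, 0.0775]
eef_rot: [0.659, 0.752, 0.001, 0.001]
contact_force: [-1.7, -0.7, 11.9]
opening: 0.149
finger_force: 30.0
clock: 7.47
tool_pos: [0.5304, 0.0116, 0.0756]
eef_rot: [0.659, 0.752, -0.0, -0.0]
contact_force: [0.3, 0.1, 0.1]
opening: 0.5
finger_force: 0.0
clock: 8.13
tool_pos: [0.5148, 0.1313, 0.2467]
eef_rot: [0.66, 0.751, 0.001, 0.001]
contact_force: [0.9, 0.9, 1.5]
opening: 0.495
finger_force: 0.0
```

View pics/c3.png

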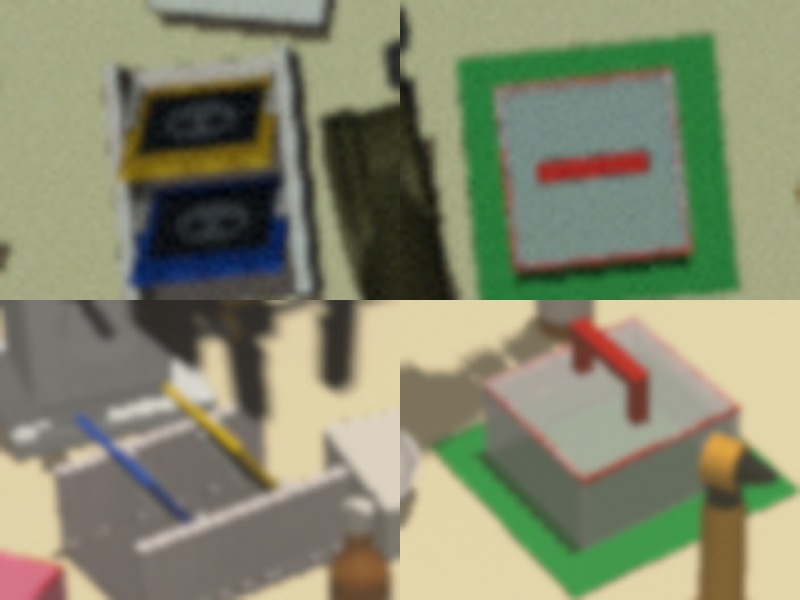

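The hood stands upright in the middle of the mat and is released. The yellow panel is in the +x slot, with its top edge at crop row 178 (top view v≈255.6, u 199–229); the blue one is below it. Next I'll measure the yellow top edge.

```bash
python3 - <<'E'
from h import *
t=cv2.imread('pics/t3.png')[:,:,::-1];d=np.load('pics/t3.npy')
m=mask(t,(18,130,50),(32,255,255),(192,228,236,262));n,l,s,_=cv2.connectedComponentsWithStats(m);i=1+s[1:,4].argmax();nz=cv2.findNonZero((l==i).astype(np.uint8))[:,0]
hull=cv2.convexHull(nz);R=cv2.approxPolyDP(hull,3,True)[:,0];print(s[i],R.tolist())
cols=np.arange(202,228);bot=[(u,nz[nz[:,0]==u,1].max()+.5) for u in cols]
f=np.polyfit(cols,[b[1] for b in bot],1);print('bottom line',f,f@[214.5,1])
e=plane('top',[(203,f@[203,1]),(226,f@[226,1])],.115);dd=e[1]-e[0];print(e,'edge yaw',np.degrees(np.arctan2(dd[1],dd[0]))+90)
lo=nz[(nz[:,1]>250)];a,b=lo[:,0].min(),lo[:,0].max()+1;print('u extents',a,b,plane('top',[(a,255),(b,253)],.113))
P=pts('top',nz,d[nz[:,1],nz[:,0]]);k=(P[:,2]>0)&(P[:,2]<.14);P=P[k]
yd=np.array([-.1245,.9922]);xd=np.array([.9922,.1245]);c=np.array([.5195,.334])
X=(P[:,:2]-c)@xd;Y=(P[:,:2]-c)@yd
q=np.polyfit(P[:,2],X,1);print('X vs z',q,'lean',np.degrees(np.arctan(-q[0])),'Y',Y.min(),Y.max(),'zmax pct',np.percentile(P[:,2],[90,95,98]),'Xmin',np.percentile(X,[1,3,5]))
S=np.load('pics/s3.npy');im=cv2.imread('pics/s3f.png')[:,:,::-1]
m=mask(im,(15,120,70),(35,255,255),(265,165,305,200));z=cv2.findNonZero(m)[:,0];Q=pts('side',z,S[z[:,1],z[:,0]])
Q=Q[(Q[:,2]<.15)&(Q[:,0]<.7)];X=(Q[:,:2]-c)@xd;Y=(Q[:,:2]-c)@yd;print('side',len(Q),np.median(X),np.median(Q[:,2]),np.percentile(Q[:,2],95),Y.min(),Y.max())
E
```

```text
[199 236  31  21 256] [[228, 236], [227, 253], [199, 254], [205, 238]]
bottom line [-1.10085470e-01  2.78113333e+02] 254.5
[[0.52947971 0.37234305 0.115     ]
 [0.53922469 0.29792116 0.115     ]] edge yaw 7.460004799594657
u extents 199 229 [[0.53180232 0.38580998 0.113     ]
 [0.54028534 0.28850001 0.113     ]]
X vs z [-0.35336097  0.06640967] lean 19.461420386808655 Y -0.0466585069396115 0.05638376318370703 zmax pct [0.11377043 0.11657644 0.11866564] Xmin [0.0181621  0.01882075 0.01934308]
side 74 0.020400389521250024 0.10915581168475486 0.11460411216673255 -0.05853577156854233 0.14981242211309098
```

```bash
python3 -m creep '[{"grip":0,"tx":3.5,"ty":0,"tz":0,"spin":0},{"grip":0,"tx":3.5,"ty":0.5,"tz":0,"spin":0},{"grip":0,"tx":3.5,"ty":0.6,"tz":0,"spin":0},{"grip":0,"tx":3.5,"ty":0.6,"tz":0.5,"spin":0},{"grip":0,"tx":3.5,"ty":0.6,"tz":2,"spin":0},{"grip":0,"tx":2.2,"ty":0.6,"tz":3,"spin":0},{"grip":0,"tx":0,"ty":0.6,"tz":2.5,"spin":0},{"grip":0,"tx":0,"ty":0,"tz":0,"spin":0}]'; python3 -m creep '[{"grip":0,"tx":0,"ty":0,"tz":0,"spin":0},{"grip":0,"tx":0,"ty":0,"tz":0,"spin":0}]'
python3 - <<'E'
from h import *
rel([.539,.337,.110],(.9914,.1305))
E
```

```text
clock: 8.9
tool_pos: [0.5205, 0.3303, 0.1606]
eef_rot: [0.658, 0.753, -0.004, -0.001]
contact_force: [0.5, -0.6, -0.8]
opening: 0.498
finger_force: 0.0
clock: 9.07
tool_pos: [0.5242, 0.329, 0.1668]
eef_rot: [0.66, 0.752, 0.0, 0.001]
contact_force: [-0.1, 0.0, 0.3]
opening: 0.499
finger_force: 0.0
tool cm [0.61 1.56 5.69]
spin -0.031183645485512557
```

```bash
python3 -m creep '[{"grip":0,"tx":0.6,"ty":1.6,"tz":0,"spin":0},{"grip":0,"tx":0,"ty":0,"tz":1,"spin":0},{"grip":0,"tx":0,"ty":0,"tz":2,"spin":0},{"grip":0,"tx":0,"ty":0,"tz":1.5,"spin":0},{"grip":0,"tx":0,"ty":0,"tz":0.7,"spin":0},{"grip":0,"tx":0,"ty":0,"tz":0,"spin":0},{"grip":0,"tx":0,"ty":0,"tz":0,"spin":0}]'
python3 - <<'E'
from h import *
rel([.539,.337,.110],(.9914,.1305))
im,s=optics.snapshot('side');cv2.imwrite('pics/s4.png',cv2.resize(im[150:225,235:335],(800,600),interpolation=cv2.INTER_CUBIC)[:,:,::-1])
E
```

```text
clock: 9.65
tool_pos: [0.5386, 0.3381, 0.1144]
eef_rot: [0.659, 0.752, 0.0, 0.0]
contact_force: [-0.9, -0.0, -1.6]
opening: 0.499
finger_force: 0.0
tool cm [-0.11  0.02  0.44]
spin 0.05068010753140584
```

View pics/s4.png

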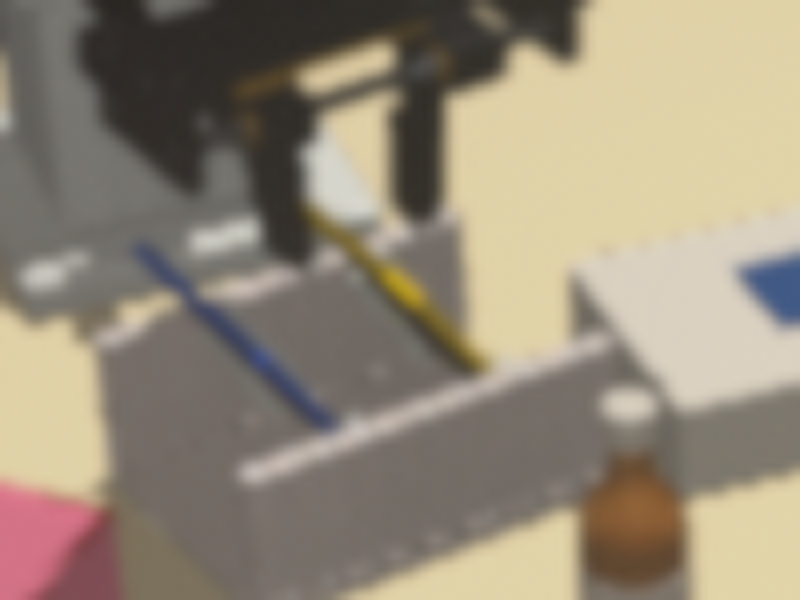

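The fingers straddle the yellow top edge, with tips at crop (285,260) and (420,215), clear of blue. I'll go down 6 mm and close.

```bash
python3 -m creep '[{"grip":0,"tx":-0.1,"ty":0,"tz":0.6,"spin":0},{"grip":-1,"tx":0,"ty":0,"tz":0,"spin":0},{"grip":-1,"tx":0,"ty":0,"tz":0,"spin":0},{"grip":-1,"tx":0,"ty":0,"tz":0,"spin":0},{"grip":-1,"tx":0,"ty":0,"tz":0,"spin":0},{"grip":-1,"tx":0,"ty":0,"tz":0,"spin":0},{"grip":-1,"tx":0,"ty":0,"tz":0,"spin":0},{"grip":-1,"tx":0,"ty":0,"tz":0,"spin":0}]' 30; python3 -m creep '[{"grip":-1,"tx":0,"ty":0,"tz":0,"spin":0},{"grip":-1,"tx":0,"ty":0,"tz":0,"spin":0},{"grip":-1,"tx":0,"ty":0,"tz":0,"spin":0}]'
```

```text
clock: 10.37
tool_pos: [0.5394, 0.3377, 0.108]
eef_rot: [0.659, 0.752, 0.001, 0.0]
contact_force: [1.8, 1.2, 0.3]
opening: 0.077
finger_force: 26.7
clock: 10.62
tool_pos: [0.5393, 0.3378, 0.108]
eef_rot: [0.659, 0.752, 0.001, 0.0]
contact_force: [3.4, 1.9, -1.2]
opening: 0.076
finger_force: 26.7
```

```bash
python3 -m creep '[{"grip":-1,"tx":0,"ty":-0.2,"tz":-0.35,"spin":0},{"grip":-1,"tx":0,"ty":-0.4,"tz":-0.7,"spin":0},{"grip":-1,"tx":0,"ty":-0.5,"tz":-0.87,"spin":0},{"grip":-1,"tx":0,"ty":-0.5,"tz":-0.87,"spin":0},{"grip":-1,"tx":0,"ty":0,"tz":0,"spin":0},{"grip":-1,"tx":0,"ty":0,"tz":0,"spin":0}]' 40
python3 - <<'E'
from h import *
im,s=optics.snapshot('side');cv2.imwrite('pics/s5.png',cv2.resize(im[150:225,235:335],(800,600),interpolation=cv2.INTER_CUBIC)[:,:,::-1])
E
```

```text
clock: 11.12
tool_pos: [0.522, 0.3358, 0.1367]
eef_rot: [0.659, 0.753, 0.0, -0.0]
contact_force: [0.6, 0.1, -0.7]
opening: 0.066
finger_force: 36.7
```

View pics/s5.png

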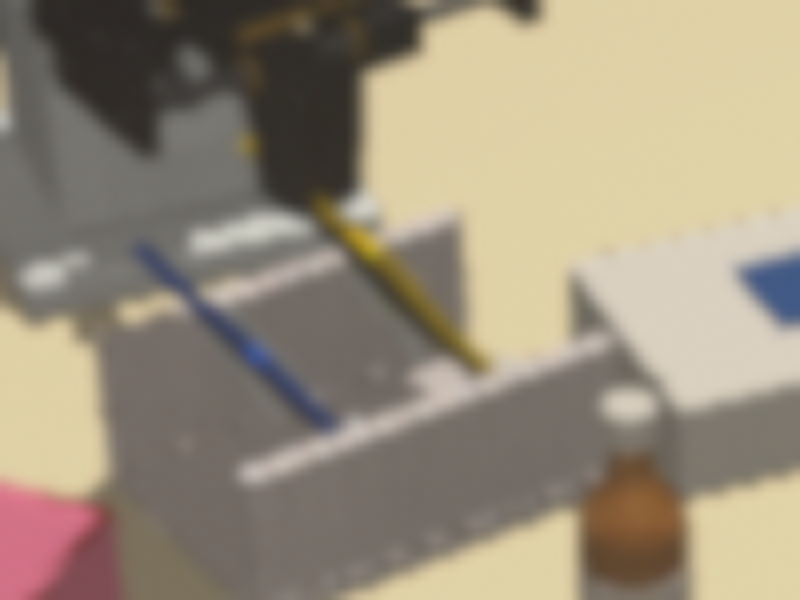

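The side picture is ambiguous: a new white rail end shows at (440,380), but the yellow line has barely shifted. I'll measure it from above.

```bash
python3 - <<'E'
from h import *
c=np.array([.5195,.334]);xd=np.array([.9922,.1245]);yd=np.array([-.1245,.9922])
for n,box in(('side',(250,150,315,205)),('top',(192,228,236,262))):
    im,d=optics.snapshot(n);m=mask(im,(15,110,50),(35,255,255),box);z=cv2.findNonZero(m)[:,0]
    P=pts(n,z,d[z[:,1],z[:,0]]);P=P[(P[:,2]<.2)&(P[:,2]>-.01)];X=(P[:,:2]-c)@xd;Y=(P[:,:2]-c)@yd
    k=abs(Y)<.06
    for lo in range(0,180,15):
        j=k&(P[:,2]>=lo/1e3)&(P[:,2]<(lo+15)/1e3)
        if j.sum():print(n,lo,j.sum(),'X',X[j].mean().round(4),'Y',Y[j].min().round(3),Y[j].max().round(3))
    cv2.imwrite(f'pics/{n}6.png',im[:,:,::-1])
E
```

```text
side 60 1 X 0.042 Y -0.048 -0.048
side 75 8 X 0.0355 Y -0.054 -0.037
side 90 11 X 0.0262 Y -0.053 -0.032
side 105 10 X 0.0169 Y -0.053 -0.022
side 120 15 X 0.0077 Y -0.056 -0.008
side 135 25 X 0.0004 Y -0.057 0.042
side 165 3 X -0.0164 Y 0.003 0.008
top 0 1 X 0.0395 Y -0.034 -0.034
top 15 5 X 0.0179 Y -0.035 -0.004
top 30 10 X 0.0122 Y -0.033 -0.002
top 45 12 X 0.0617 Y -0.037 0.001
top 60 8 X 0.0509 Y -0.045 0.025
top 75 10 X 0.044 Y -0.046 -0.035
top 90 10 X 0.0341 Y -0.045 -0.037
top 105 10 X 0.0227 Y -0.046 -0.036
top 120 25 X 0.0118 Y -0.047 -0.01
top 135 25 X 0.0052 Y -0.045 -0.011
top 150 1 X 0.0028 Y -0.021 -0.021
```

The panel did move: its top is at ≈145 mm and its lower part at ≈45 mm, still leaning 32°. I'll keep pulling.

```bash
python3 -m creep '[{"grip":-1,"tx":0,"ty":-0.3,"tz":-0.5,"spin":0},{"grip":-1,"tx":0,"ty":-0.5,"tz":-0.87,"spin":0},{"grip":-1,"tx":0,"ty":-0.5,"tz":-0.87,"spin":0},{"grip":-1,"tx":0,"ty":-0.5,"tz":-0.87,"spin":0},{"grip":-1,"tx":0,"ty":-0.5,"tz":-0.87,"spin":0},{"grip":-1,"tx":0,"ty":-0.4,"tz":-1.2,"spin":0},{"grip":-1,"tx":0,"ty":0,"tz":-1.2,"spin":0},{"grip":-1,"tx":0,"ty":0,"tz":-1.2,"spin":0}]' 40;python3 -m creep '[{"grip":-1,"tx":0,"ty":0,"tz":-2,"spin":0},{"grip":-1,"tx":0,"ty":0,"tz":-2,"spin":0},{"grip":-1,"tx":0,"ty":0,"tz":-1.5,"spin":0},{"grip":-1,"tx":0,"ty":0,"tz":0,"spin":0},{"grip":-1,"tx":0,"ty":0,"tz":0,"spin":0}]'
cat > pan.py <<'E'
from h import *
def pan():   # yellow points near the tool, rack-like axes of the tool (y axis ahead), printed by height
    p,M=tool();xd,yd=M[:2,1],M[:2,0]
    for n in('side','top'):
        im,d=optics.snapshot(n);c=np.round(proj(n,p-[0,0,.05])[0]).astype(int)
        b=(max(c[0]-50,0),max(c[1]-50,0),c[0]+50,c[1]+60);m=mask(im,(15,110,40),(35,255,255),b)
        cv2.imwrite(f'pics/{n}_{r.get_state()["clock"]:.1f}.png',im[:,:,::-1])
        z=cv2.findNonZero(m);
        if z is None: continue
        z=z[:,0];P=pts(n,z,d[z[:,1],z[:,0]]);X=(P[:,:2]-p[:2])@xd;Y=(P[:,:2]-p[:2])@yd;dz=P[:,2]-p[2]
        k=(abs(Y)<.065)&(abs(X)<.1)&(abs(dz)<.16)
        for lo in range(-150,31,15):
            j=k&(dz>=lo/1e3)&(dz<(lo+15)/1e3)
            if j.sum()>2:print(n,'dz',lo,j.sum(),'X',np.median(X[j]).round(4),'Y',Y[j].min().round(3),Y[j].max().round(3))
        if (k.sum()>10):q=np.polyfit(dz[k],X[k],1);print(n,'lean',np.degrees(np.arctan(-q[0])),'dz',np.percentile(dz[k],[1,99]))
    print(p)
E
python3 -c "from pan import *;pan()"; ls pics
```

```text
clock: 11.93
tool_pos: [0.4949, 0.3318, 0.2129]
eef_rot: [0.659, 0.753, -0.0, -0.0]
contact_force: [-0.8, -0.2, -0.5]
opening: 0.054
finger_force: 38.7
clock: 12.35
tool_pos: [0.4957, 0.3321, 0.2675]
eef_rot: [0.659, 0.752, 0.001, 0.0]
contact_force: [1.5, -0.6, 0.2]
opening: 0.058
finger_force: 38.7
side dz -120 6 X 0.0239 Y -0.051 0.037
side dz -105 20 X 0.0209 Y -0.051 0.031
side dz -90 11 X 0.0168 Y -0.058 -0.038
side dz -75 14 X 0.0135 Y -0.056 -0.042
side dz -60 12 X 0.0098 Y -0.054 -0.039
side dz -45 11 X 0.0072 Y -0.054 -0.04
side dz -30 31 X 0.0024 Y -0.054 0.036
side dz -15 37 X -0.0012 Y -0.055 0.007
side dz 0 31 X -0.002 Y -0.052 0.049
side dz 15 4 X -0.0149 Y -0.007 0.014
side dz 30 4 X 0.0177 Y -0.013 -0.009
side lean 3.0013480792102345 dz [-0.10616945  0.10015586]
top dz -90 4 X 0.0228 Y -0.049 -0.037
top dz -75 4 X 0.0187 Y -0.048 -0.039
top dz -60 5 X 0.0148 Y -0.049 -0.038
top dz -45 3 X 0.0109 Y -0.048 -0.046
top dz -30 7 X 0.0082 Y -0.048 -0.036
top dz -15 14 X 0.0043 Y -0.046 -0.017
top dz 0 21 X 0.0012 Y -0.048 -0.012
top lean 4.180530546825087 dz [-0.09167095  0.11437211]
[0.49573179 0.33205623 0.26746028]
c3.png
crop1.png
s1.png
s2.png
s3.npy
s3f.png
s4.png
s5.png
side0.npy
side0.png
side6.png
side_12.4.png
t1.png
t2.npy
t2.png
t3.npy
t3.png
top0.npy
top0.png
top6.png
top_12.4.png
```

The panel is out, leaning about 14° in the fingers, with its lower edge at ≈150 mm. I'll raise it and carry it over to the viewer.

```bash
python3 -m creep '[{"grip":-1,"tx":-0.5,"ty":0,"tz":-2,"spin":0},{"grip":-1,"tx":-1.5,"ty":0,"tz":-2,"spin":0},{"grip":-1,"tx":-2.5,"ty":0,"tz":-1.5,"spin":0},{"grip":-1,"tx":-3,"ty":-0.2,"tz":0,"spin":0},{"grip":-1,"tx":-3,"ty":-0.2,"tz":0,"spin":0},{"grip":-1,"tx":-3,"ty":-0.2,"tz":0,"spin":0},{"grip":-1,"tx":-3,"ty":-0.2,"tz":0,"spin":0},{"grip":-1,"tx":-3,"ty":-0.2,"tz":0,"spin":0}]';python3 -m creep '[{"grip":-1,"tx":-3,"ty":-0.2,"tz":0,"spin":0},{"grip":-1,"tx":-3,"ty":-0.2,"tz":0,"spin":0},{"grip":-1,"tx":-3,"ty":-0.2,"tz":0,"spin":0},{"grip":-1,"tx":-3,"ty":-0.2,"tz":0,"spin":0},{"grip":-1,"tx":-3,"ty":-0.2,"tz":0,"spin":0},{"grip":-1,"tx":-3,"ty":-0.2,"tz":0,"spin":0},{"grip":-1,"tx":-3,"ty":-0.2,"tz":0,"spin":0},{"grip":-1,"tx":-3,"ty":-0.2,"tz":0,"spin":0}]';python3 -m creep '[{"grip":-1,"tx":-3,"ty":-0.2,"tz":0,"spin":0},{"grip":-1,"tx":-3,"ty":-0.1,"tz":0,"spin":0},{"grip":-1,"tx":-3,"ty":0,"tz":0,"spin":0},{"grip":-1,"tx":-2.5,"ty":0,"tz":0,"spin":0},{"grip":-1,"tx":-1.5,"ty":0,"tz":0,"spin":0},{"grip":-1,"tx":-1,"ty":0,"tz":0,"spin":0},{"grip":-1,"tx":0,"ty":0,"tz":0,"spin":0},{"grip":-1,"tx":0,"ty":0,"tz":0,"spin":0}]'
python3 - <<'E'
from pan import *
pan();rel([.551,-.311,.2],(.9895,.1435));print(r.get_state()['q'])
E
```

```text
clock: 13.12
tool_pos: [0.5107, 0.1357, 0.3202]
eef_rot: [0.659, 0.752, -0.001, -0.001]
contact_force: [0.3, -0.1, -1.3]
opening: 0.052
finger_force: 38.7
clock: 13.78
tool_pos: [0.5266, -0.104, 0.3201]
eef_rot: [0.659, 0.752, -0.001, -0.001]
contact_force: [0.6, -0.7, -1.4]
opening: 0.053
finger_force: 38.7
clock: 14.45
tool_pos: [0.543, -0.2406, 0.3208]
eef_rot: [0.658, 0.753, 0.0, -0.001]
contact_force: [0.0, 0.6, -1.4]
opening: 0.052
finger_force: 38.7
side dz -120 33 X 0.023 Y -0.051 0.044
side dz -105 62 X 0.0212 Y -0.052 0.046
side dz -90 27 X 0.0166 Y -0.054 0.043
side dz -75 29 X 0.0137 Y -0.053 0.045
side dz -60 29 X 0.0106 Y -0.053 0.046
side dz -45 34 X 0.0061 Y -0.053 0.046
side dz -30 69 X 0.0018 Y -0.053 0.044
side dz -15 102 X -0.0009 Y -0.054 0.047
side dz 0 80 X -0.0019 Y -0.053 0.049
side dz 15 5 X -0.0174 Y 0.006 0.009
side lean 13.164162906644222 dz [-0.10873282  0.09157632]
top dz -90 6 X 0.0245 Y 0.041 0.053
top dz -75 6 X 0.0204 Y 0.044 0.054
top dz -45 7 X 0.0129 Y 0.043 0.054
top dz -30 4 X 0.0091 Y 0.045 0.053
top dz -15 17 X 0.0055 Y 0.018 0.053
top dz 0 22 X 0.0013 Y 0.02 0.054
top lean 14.0256457711391 dz [-0.0891129   0.03619309]
[ 0.54301906 -0.240551    0.32076913]
tool cm [-7.2 -0.2 12.1]
spin -0.5017236157705156
[ 0.26947014  0.5589047   0.11913271  1.56230336 -0.07562684  1.02593559
  0.54519311]
```

```bash
python3 -m creep '[{"grip":-1,"tx":-2,"ty":0,"tz":0,"spin":-0.5},{"grip":-1,"tx":-3,"ty":-0.1,"tz":0,"spin":0},{"grip":-1,"tx":-2,"ty":-0.1,"tz":1,"spin":0},{"grip":-1,"tx":0,"ty":0,"tz":3,"spin":0},{"grip":-1,"tx":0,"ty":0,"tz":3,"spin":0},{"grip":-1,"tx":0,"ty":0,"tz":3,"spin":0},{"grip":-1,"tx":0,"ty":0,"tz":3,"spin":0},{"grip":-1,"tx":0,"ty":0,"tz":2,"spin":0}]';python3 -m creep '[{"grip":-1,"tx":0,"ty":0,"tz":0.5,"spin":0},{"grip":-1,"tx":0,"ty":0,"tz":0,"spin":0},{"grip":-1,"tx":0,"ty":0,"tz":0,"spin":0}]'
python3 - <<'E'
from pan import *
pan();rel([.551,-.310,.139],(.9895,.1435))
im=[cv2.imread(f'pics/{n}_{r.get_state()["clock"]:.1f}.png') for n in('side',)]
im,_=optics.snapshot('side');t,_=optics.snapshot('top')
cv2.imwrite('pics/p1.png',np.hstack([cv2.resize(im[270:390,345:445],(400,480),interpolation=3),cv2.resize(t[215:311,375:455],(400,480),interpolation=3)])[:,:,::-1])
E
```

```text
clock: 15.22
tool_pos: [0.5502, -0.3086, 0.1688]
eef_rot: [0.654, 0.756, 0.0, -0.002]
contact_force: [-1.1, 0.2, -1.5]
opening: 0.054
finger_force: 38.6
clock: 15.47
tool_pos: [0.5518, -0.311, 0.1675]
eef_rot: [0.655, 0.756, 0.0, 0.001]
contact_force: [0.2, 0.4, -0.6]
opening: 0.054
finger_force: 38.7
side dz -120 32 X 0.024 Y -0.05 0.045
side dz -105 57 X 0.0214 Y -0.054 0.046
side dz -90 24 X 0.0177 Y -0.052 0.045
side dz -75 26 X 0.0139 Y -0.053 0.046
side dz -60 28 X 0.0104 Y -0.053 0.044
side dz -45 23 X 0.0057 Y -0.052 0.043
side dz -30 54 X 0.0024 Y -0.053 0.044
side dz -15 71 X -0.0012 Y -0.052 0.04
side dz 0 56 X -0.002 Y -0.052 0.031
side dz 15 4 X -0.0184 Y 0.008 0.009
side lean 14.194504285411009 dz [-0.11225724  0.08817528]
top dz -105 6 X 0.0023 Y 0.027 0.046
top dz -90 12 X 0.0005 Y 0.005 0.053
top dz -75 6 X 0.0201 Y 0.003 0.052
top dz -45 6 X 0.0152 Y 0.042 0.052
top dz -30 4 X 0.0109 Y 0.043 0.049
top dz -15 12 X 0.0046 Y 0.018 0.053
top dz 0 20 X 0.0014 Y 0.016 0.052
top lean 5.901028741210818 dz [-0.10838123  0.0307481 ]
[ 0.55179767 -0.310975    0.16747981]
tool cm [ 0.19 -0.1   2.93]
spin -0.13150220704440585[ WARN:0@1.837] global loadsave.cpp:275 findDecoder imread_('pics/side_15.6.png'): can't open/read file: check file path/integrity
```

View pics/p1.png

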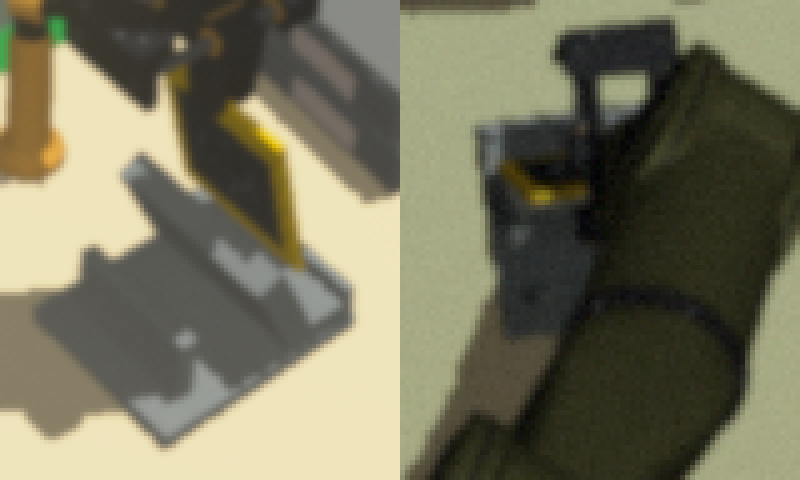

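The panel hangs between the face and the lip (left view, lower corner at (297,265)), above the ledge and roughly square. I'll lower it gently.

```bash
python3 -m creep '[{"grip":-1,"tx":0.2,"ty":-0.1,"tz":1,"spin":0},{"grip":-1,"tx":0,"ty":0,"tz":0.8,"spin":0},{"grip":-1,"tx":0,"ty":0,"tz":0.5,"spin":0},{"grip":-1,"tx":0,"ty":0,"tz":0.2,"spin":0},{"grip":-1,"tx":0,"ty":0,"tz":0,"spin":0},{"grip":-1,"tx":0,"ty":0,"tz":0,"spin":0}]'; python3 -m creep '[{"grip":-1,"tx":0,"ty":0,"tz":0.2,"spin":0},{"grip":-1,"tx":0,"ty":0,"tz":0,"spin":0},{"grip":-1,"tx":0,"ty":0,"tz":0,"spin":0}]'
```

```text
clock: 16.17
tool_pos: [0.5494, -0.3094, 0.1438]
eef_rot: [0.656, 0.755, 0.0, 0.0]
contact_force: [-5.0, 4.0, 20.0]
opening: 0.055
finger_force: 39.9
clock: 16.42
tool_pos: [0.5497, -0.3095, 0.1436]
eef_rot: [0.656, 0.755, 0.001, 0.001]
contact_force: [-8.2, 4.9, 31.5]
opening: 0.056
finger_force: 40.5
```

```bash
python3 -m creep '[{"grip":-1,"tx":0,"ty":0,"tz":-0.3,"spin":0},{"grip":-1,"tx":0,"ty":0,"tz":0,"spin":0}]' 10; python3 -m creep '[{"grip":-0.7,"tx":0,"ty":0,"tz":0,"spin":0},{"grip":-0.7,"tx":0,"ty":0,"tz":0,"spin":0},{"grip":-0.7,"tx":0,"ty":0,"tz":0,"spin":0},{"grip":-0.5,"tx":0,"ty":-0.3,"tz":0,"spin":0},{"grip":-0.5,"tx":0,"ty":-0.4,"tz":0,"spin":0},{"grip":-0.5,"tx":0,"ty":-0.4,"tz":0,"spin":0},{"grip":-0.5,"tx":0,"ty":0,"tz":0,"spin":0},{"grip":-0.5,"tx":0,"ty":0,"tz":0,"spin":0}]'
python3 -c "from pan import *;pan()"
```

```text
clock: 16.58
tool_pos: [0.5498, -0.3096, 0.1433]
eef_rot: [0.655, 0.755, 0.0, 0.0]
contact_force: [-2.9, 1.8, 13.5]
opening: 0.066
finger_force: 10.7
clock: 17.25
tool_pos: [0.5382, -0.3115, 0.1424]
eef_rot: [0.656, 0.755, -0.0, -0.0]
contact_force: [0.3, -0.3, -0.4]
opening: 0.25
finger_force: 0.0
side dz -120 10 X 0.0602 Y -0.015 0.043
side dz -60 7 X 0.0122 Y -0.051 -0.049
side dz -45 13 X 0.0024 Y -0.051 -0.034
side dz -30 36 X -0.008 Y -0.052 0.044
side dz -15 85 X -0.0152 Y -0.052 0.036
side dz 0 7 X -0.0244 Y -0.011 0.008
side lean 24.846465700975244 dz [-0.11104665  0.08822728]
top dz -135 5 X -0.0156 Y 0.004 0.031
top dz -120 5 X 0.0388 Y 0.011 0.053
top dz -105 19 X 0.0403 Y 0.01 0.054
top dz -90 12 X 0.0294 Y 0.035 0.054
top dz -75 7 X 0.0223 Y 0.043 0.053
top dz -60 12 X 0.0145 Y 0.043 0.055
top dz -45 14 X 0.0071 Y 0.04 0.054
top dz -30 17 X -0.0036 Y 0.015 0.053
top dz -15 38 X -0.0103 Y 0.015 0.052
top lean 17.06558179568049 dz [-0.13401904  0.07418796]
[ 0.5381518  -0.31148749  0.14238414]
```

The panel now leans about 29° on its own, with its top just below the fingertips. I'll retreat straight up and check.

```bash
python3 -m creep '[{"grip":-0.5,"tx":0,"ty":0,"tz":-1,"spin":0},{"grip":-0.5,"tx":0,"ty":0,"tz":-3,"spin":0},{"grip":-0.5,"tx":0,"ty":0,"tz":-4,"spin":0},{"grip":-0.5,"tx":0,"ty":0,"tz":-4,"spin":0},{"grip":-0.5,"tx":0,"ty":-4,"tz":0,"spin":0},{"grip":-0.5,"tx":0,"ty":-4,"tz":0,"spin":0},{"grip":-0.5,"tx":0,"ty":-4,"tz":0,"spin":0},{"grip":-0.5,"tx":0,"ty":0,"tz":0,"spin":0}]'
python3 - <<'E'
from h import *
o=np.array([.537,-.313]);xd=np.array([.9895,.1435]);yd=np.array([-.1435,.9895])
im,s=optics.snapshot('side');t,d=optics.snapshot('top')
for n,i,dd,b in(('side',im,s,(350,270,445,375)),('top',t,d,(380,225,445,290))):
    m=mask(i,(15,110,40),(35,255,255),b);z=cv2.findNonZero(m)[:,0];P=pts(n,z,dd[z[:,1],z[:,0]])
    X=(P[:,:2]-o)@xd;Y=(P[:,:2]-o)@yd;k=(abs(Y)<.08)&(X>-.06)&(X<.08);Z=P[:,2]
    for lo in range(15,165,15):
        j=k&(Z>=lo/1e3)&(Z<(lo+15)/1e3)
        if j.sum()>2:print(n,lo,j.sum(),'X',np.median(X[j]).round(4),'Y',Y[j].min().round(3),Y[j].max().round(3))
R=cv2.minAreaRect(z);print(R)
cv2.imwrite('pics/p2.png',np.hstack([cv2.resize(im[220:400,290:440],(400,480),interpolation=3),cv2.resize(t[215:311,375:455],(400,480),interpolation=3)])[:,:,::-1])
E
```

```text
clock: 18.02
tool_pos: [0.41, -0.33, 0.2632]
eef_rot: [0.659, 0.752, -0.003, -0.003]
contact_force: [0.4, 0.7, 0.5]
opening: 0.249
finger_force: 0.0
side 30 8 X 0.0623 Y 0.019 0.049
side 90 10 X 0.0061 Y -0.05 -0.042
side 105 26 X -0.0044 Y -0.05 0.031
side 120 54 X -0.0113 Y -0.05 0.048
side 135 92 X -0.0139 Y -0.051 0.047
top 15 4 X -0.0135 Y -0.024 0.053
top 30 23 X 0.0428 Y -0.035 0.054
top 45 48 X 0.0389 Y -0.042 0.057
top 60 20 X 0.0279 Y -0.043 0.055
top 75 22 X 0.0194 Y -0.058 0.055
top 90 17 X 0.0127 Y -0.043 0.055
top 105 34 X 0.0019 Y -0.043 0.055
top 120 96 X -0.0049 Y -0.045 0.054
top 135 41 X -0.0116 Y -0.04 0.054
((418.42657470703125, 259.3271789550781), (57.365047454833984, 26.927433013916016), 27.181110382080078)
```

View pics/p2.png

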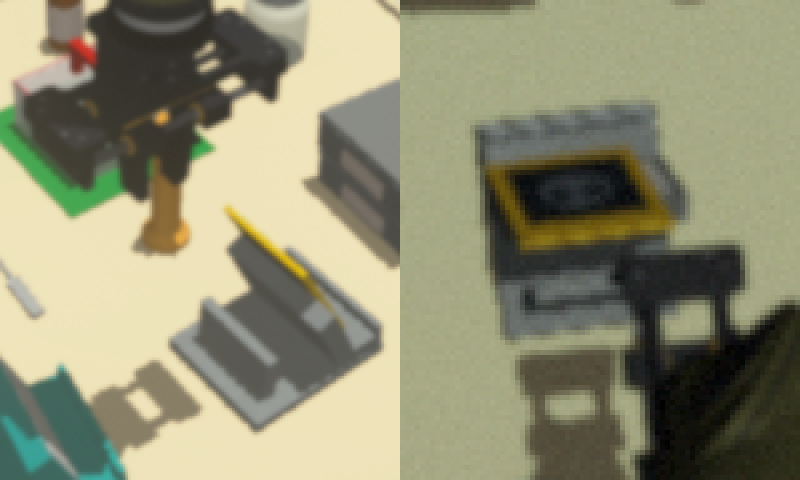

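The panel stands on the ledge behind the lip: lower edge at viewer x≈43 mm, y≈+5 mm, leaning ≈29° against the face, square and released. Otoscope and hood are undisturbed, so I'm handing in.

```bash
python3 -c "
from plant import workorder;print(workorder.finish_job())"
```

```text
the job is handed in; nothing more can be done
None
```

The job is handed in, with no verdict returned: in the last pictures the hood stood upright, centred and released on the mat, and the yellow panel stood released, square and about 5 mm off centre on the viewer ledge, leaning back about 29°.

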